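Set up the slicer inserts

TASK

Get the slicer ready: pull the drawer open, take out every slicer insert and stand each one in a slot of its own in the rack, leaning it in so that its hooked foot goes under the ledge and then straightening it until it stands upright with its foot flat on the slot's floor. Shut the drawer fully at the end, and do not disturb the tin, the spice jar, the shaker or the mug.

Things in the scene. Friction and masses are not known exactly. Their poses are not given: they have to be found in the camera images.
- insert_a: green slicer insert: upright plate 8 thick (x), 44 wide (y), 94 high (z), 90 g; may be absent; sizes in mm. Origin: middle of the plate's underside; z up. Its foot is a hook: a steel toe 4 thick, 44 wide sticks out at the bottom to the plate's -x, ending 24 from the origin (foot 28 long). Pinch the top 26 mm from above across the thickness. In the drawer the toe points to the cabinet's -y.
- insert_b: orange slicer insert: upright plate 8 thick (x), 44 wide (y), 94 high (z), 90 g; may be absent; sizes in mm. Origin: middle of the plate's underside; z up. Its foot is a hook: a steel toe 4 thick, 44 wide sticks out at the bottom to the plate's -x, ending 24 from the origin (foot 28 long). Pinch the top 26 mm from above across the thickness. In the drawer the toe points to the cabinet's -y.
- insert_c: blue slicer insert: upright plate 8 thick (x), 44 wide (y), 94 high (z), 90 g; may be absent; sizes in mm. Origin: middle of the plate's underside; z up. Its foot is a hook: a steel toe 4 thick, 44 wide sticks out at the bottom to the plate's -x, ending 24 from the origin (foot 28 long). Pinch the top 26 mm from above across the thickness. In the drawer the toe points to the cabinet's -y.
- insert_d: white slicer insert: upright plate 8 thick (x), 44 wide (y), 94 high (z), 90 g; may be absent; sizes in mm. Origin: middle of the plate's underside; z up. Its foot is a hook: a steel toe 4 thick, 44 wide sticks out at the bottom to the plate's -x, ending 24 from the origin (foot 28 long). Pinch the top 26 mm from above across the thickness. In the drawer the toe points to the cabinet's -y.
- rack: insert rack, wood with a dark steel ledge; loose, 1.5 kg; in mm 84 (x, -46 to 38) by 238 (y) by 69 high. Origin: on the worktop below the middle of the row of slots; z up. Four slots side by side along y, 58 apart, each 52 long inside. The ledge is on its -x side, roughly facing the robot; the foot's toe goes under it. A seated insert stands by itself, its x axis along the rack's x.
- slot_0 (a point): slot at the +y end: middle of its floor, 8 above the worktop; axes as the rack's. Section in mm from here: on the -x side a ledge overhangs, edge at x = -11, underside 15 and top 18 above the floor, free room under it back to x = -30. On the +x side a wall at x = 12 to 20, 15 high. The mouth is 23 wide, so the 28 foot cannot go straight down.
- slot_1 (a point): second slot from +y, same as slot_0. Way in: lean the insert's top about 30 degrees towards -x (the robot), so the toe points down; come in along its own axis to insert origin x = 18, z = 24 above the slot floor, then 9, 18, then 5, 16; then swing upright while sinking: 20 degrees at 4.5, 13; 10 degrees at 3, 10; upright at 0, 6, then down. About 3 mm clear all along.
- slot_3 (a point): slot at the -y end, same as slot_0. Beware: wall cupboards overhang the worktop beyond world x = 0.61 m, their underside 0.46 m above it; swing the wrist round close to the robot and keep it clear of them.
- slot_2 (a point): third slot from +y, same as slot_0. A steel rail along y behind all slots (face at x = 8, 62 to 69 above the worktop, on posts at the dividers) keeps seated inserts from falling back; a seated insert reaches 102, so hold it by its top only. Dividers between slots end 18 above the slot floor.
- cabinet: light wood drawer unit, fixed, in mm 140 (x) by 206 (y) by 122 high; origin: middle of its underside, on the worktop. The drawer slides out to its -x. Drawer: floor 14 above the worktop, white front panel 12 thick and 119 high; inserts stand in bays with plates at y = -57.5, -12.5, 32.5, 77.5 and x = -20 minus the opening; walls 40 high on both sides of each.
- drawer (a joint): how far the drawer is pulled out, m: 0 shut, 0.095 fully out; light friction (about 1.5 N), stays where it is left.
- drawer_handle (a point): middle of the drawer's bar handle (mm): a horizontal round bar, 100 long along the cabinet's y and about 10 to 12 thick, 35 in front of the panel, 96 above the worktop. It can be pinched from above, across x. It moves with the drawer.
- tin: flat round food tin, 87 across, 40 high; origin under its middle. Stands near the work: leave it alone.
- spice_jar: glass spice jar with a green lid, 46 across, 106 high; origin under its middle. Stands near the work: leave it alone.
- shaker: square glass shaker with a red cap, 52 by 52, 88 high; origin under its middle. Stands near the work: leave it alone.
- mug: white mug with a green band, 83 across, 94 high, handle to its -y; origin under its middle. Stands near the work: leave it alone.

How it is judged:
On the way:
1. the drawer is pulled open (at least 75 mm) (value of joint drawer above 0.075 m), for 0.2 s.
At the end, for the whole second after the job is handed in: Every insert present is seated in a slot of the rack: origin within 12 mm of the slot's middle across it, 10 mm along it, and no more than 5 mm above its floor, upright within 0.12 rad, at rest; the drawer is shut to within 10 mm; the rack stands flat on the worktop (((x of insert_a in the frame of slot_0 between -0.012 and 0.012 m and y of insert_a in the frame of slot_0 between -0.01 and 0.01 m and z of insert_a in the frame of slot_0 between -0.004 and 0.005 m) or (x of insert_a in the frame of slot_1 between -0.012 and 0.012 m and y of insert_a in the frame of slot_1 between -0.01 and 0.01 m and z of insert_a in the frame of slot_1 between -0.004 and 0.005 m) or (x of insert_a in the frame of slot_2 between -0.012 and 0.012 m and y of insert_a in the frame of slot_2 between -0.01 and 0.01 m and z of insert_a in the frame of slot_2 between -0.004 and 0.005 m) or (x of insert_a in the frame of slot_3 between -0.012 and 0.012 m and y of insert_a in the frame of slot_3 between -0.01 and 0.01 m and z of insert_a in the frame of slot_3 between -0.004 and 0.005 m)) and angle between each of insert_a, insert_b, insert_c, insert_d's own z axis and vertical below 0.12 rad and linear speed of each of insert_a, insert_b, insert_c, insert_d, rack below 0.02 m/s and ((x of insert_b in the frame of slot_0 between -0.012 and 0.012 m and y of insert_b in the frame of slot_0 between -0.01 and 0.01 m and z of insert_b in the frame of slot_0 between -0.004 and 0.005 m) or (x of insert_b in the frame of slot_1 between -0.012 and 0.012 m and y of insert_b in the frame of slot_1 between -0.01 and 0.01 m and z of insert_b in the frame of slot_1 between -0.004 and 0.005 m) or (x of insert_b in the frame of slot_2 between -0.012 and 0.012 m and y of insert_b in the frame of slot_2 between -0.01 and 0.01 m and z of insert_b in the frame of slot_2 between -0.004 and 0.005 m) or (x of insert_b in the frame of slot_3 between -0.012 and 0.012 m and y of insert_b in the frame of slot_3 between -0.01 and 0.01 m and z of insert_b in the frame of slot_3 between -0.004 and 0.005 m)) and ((x of insert_c in the frame of slot_0 between -0.012 and 0.012 m and y of insert_c in the frame of slot_0 between -0.01 and 0.01 m and z of insert_c in the frame of slot_0 between -0.004 and 0.005 m) or (x of insert_c in the frame of slot_1 between -0.012 and 0.012 m and y of insert_c in the frame of slot_1 between -0.01 and 0.01 m and z of insert_c in the frame of slot_1 between -0.004 and 0.005 m) or (x of insert_c in the frame of slot_2 between -0.012 and 0.012 m and y of insert_c in the frame of slot_2 between -0.01 and 0.01 m and z of insert_c in the frame of slot_2 between -0.004 and 0.005 m) or (x of insert_c in the frame of slot_3 between -0.012 and 0.012 m and y of insert_c in the frame of slot_3 between -0.01 and 0.01 m and z of insert_c in the frame of slot_3 between -0.004 and 0.005 m)) and ((x of insert_d in the frame of slot_0 between -0.012 and 0.012 m and y of insert_d in the frame of slot_0 between -0.01 and 0.01 m and z of insert_d in the frame of slot_0 between -0.004 and 0.005 m) or (x of insert_d in the frame of slot_1 between -0.012 and 0.012 m and y of insert_d in the frame of slot_1 between -0.01 and 0.01 m and z of insert_d in the frame of slot_1 between -0.004 and 0.005 m) or (x of insert_d in the frame of slot_2 between -0.012 and 0.012 m and y of insert_d in the frame of slot_2 between -0.01 and 0.01 m and z of insert_d in the frame of slot_2 between -0.004 and 0.005 m) or (x of insert_d in the frame of slot_3 between -0.012 and 0.012 m and y of insert_d in the frame of slot_3 between -0.01 and 0.01 m and z of insert_d in the frame of slot_3 between -0.004 and 0.005 m)) and value of joint drawer below 0.01 m and angle between rack's own z axis and vertical below 0.05 rad and height (world z) of rack below 0.01 m); the robot touches nothing.
It fails at once if the tin is pushed more than 4 cm or tipped over (distance of tin from where it was at the start of the episode above 0.04 m or angle between tin's own z axis and vertical above 0.5 rad).
It fails at once if the spice jar is pushed more than 4 cm or tipped over (distance of spice_jar from where it was at the start of the episode above 0.04 m or angle between spice_jar's own z axis and vertical above 0.5 rad).
It fails at once if the shaker is pushed more than 4 cm or tipped over (distance of shaker from where it was at the start of the episode above 0.04 m or angle between shaker's own z axis and vertical above 0.5 rad).
It fails at once if the mug is pushed more than 4 cm or tipped over (distance of mug from where it was at the start of the episode above 0.04 m or angle between mug's own z axis and vertical above 0.5 rad).
Of insert_a, insert_b, insert_c, insert_d only 3 to 4 are there at a start; the rules pass over those that are not, and their reading is None.
At some moment in a run one of rack may be knocked a few centimetres aside while the robot is not near it.
It also fails if it takes over 210 s, if anything falls off the work surface, if the arm or the gripper's body presses on something with over 40 N, if the wrist force passes 120 N, or if a joint passes its speed limit or range.

ROBOT

A 6-joint arm with a two-finger parallel gripper is mounted at the origin on a cart in front of the work surface, level with it; the furniture and walls round the work are solid. World frame = base frame: x ahead of the robot, y to its left, z up, the work surface at z = 0. Lengths are in m, angles in rad, forces in N, time in s.
With the tool pointing down it reaches from about 0.275 to 0.75 m from the base axis. Payload 10.2 kg.
Tool frame: the origin (TCP) lies midway between the tips of the shut fingers; the grasp point (between the pads) lies 19 mm behind it (env.hold_point_z is the distance from the TCP to the grasp point, in m); z points along the fingers, y is the line along which they close (so a half turn about z gives the same grasp; the last joint's range is limited). The gripper opens to 85 mm and grips with 20 to 120 N. Pads are 22 mm wide; open, the fingers measure 114 mm over their backs; the gripper's body (76 mm by 85 mm) begins 54 mm behind the grasp point. The pads swing forward as they close: fully open they stand 13 mm farther back than shut.
Start: joints at [-1.347, 0.313, 1.498, -0, 1.331, -0.223], TCP at [0.227, -0.473, 0.231] pointing down, gripper open.
Joint ranges: [-2.94, 2.94], [-0.97, 2.17], [0.19, 2.56], [-1.23, 4.37], [0.02, 3.11], [-2.88, 2.88]. Speed limits (rad/s): [2.39, 2.39, 3.01, 3.14, 3.14, 3.14].

INTERFACE

Orientations are given as a unit quaternion [x, y, z, w].
In Python, from bench import env, kinematics, monitor, eyes, job gives the robot as it stands. The module is installed in compiled form; this text tells all that it offers. Calls block until the motion is done:
- env.reach(position, orientation): joint-space move of the TCP to a pose.
- env.movel(position, velocity=0.15, frame=None, guard=None): straight line of the TCP; frame=None keeps the orientation; velocity is the mean speed in m/s. With guard (N) it stops when the force on the tool has changed by that much, and returns True; else False.
- env.set_joints(angles): joint-space move.
- env.release() and env.close_gripper(effort=None): open the fingers fully, or close them until they stop; effort is the grip in N (None keeps the last).
- env.hold(seconds).
- kinematics.ik(position, orientation): joint angles nearest the present ones, or None.
- monitor.sense(): the state.
- eyes.grab_frame(name): name is "scene" or "side" or "wrist"; returns a dict with "frame" (480x640x3 uint8, red, green, blue), "mtx" (3x3 intrinsics, pixels), "view" (4x4, takes a point from world to camera coordinates). Camera axes: x right, y down, z forward; pixel columns grow to the right and rows downward; lengths in m; the calibration is good to about 2 mm. A picture is of the moment at which its call begins. There is no depth.
A pose or a line that the arm cannot do raises env.MotionError and nothing moves.
- job.hand_in(): hands the job in; it is judged then, once.
The state is a dict: "clock": time; "joints": joint angles; "qvel": joint speeds; "joint_efforts": joint torques, N m; "position": TCP position; "ee_rot": TCP orientation; "contact_force": force on the tool from outside, world axes, zero at the start; "ft_torque": the same for the moment, N m; "finger_gap": opening from 0.0 (shut) to 1.0 (fully open); "gripper_force": force on a finger pad.
Only numpy, scipy, OpenCV 4.12 (cv2) and the standard library are available. Lean on these libraries where they do the work, as an engineer would, in place of code of your own. Each camera call takes 0.05 s, during which the arm holds its last target. There are 200 camera calls.

## Working session

There is one attempt and no reset: what is moved stays moved. The work goes in short steps, each a Python script; the robot and the scene stay as the last script left them, time stands still between calls to the robot, and variables do not carry over. Pictures are saved under pics/ and viewed, at most 14 in all, crops included, and the job is handed in when it is done.

```bash
mkdir -p pics
python3 - <<'E'
from bench import env, kinematics, monitor, eyes, job
import cv2,numpy as np
for n in ("scene","side"):
    f=eyes.grab_frame(n); cv2.imwrite(f"pics/{n}0.png",f["frame"][:,:,::-1]); print(n,f["mtx"].tolist(),np.round(f["view"],4).tolist())
s=monitor.sense();print({k:(np.round(v,3)) for k,v in s.items()}, env.hold_point_z)
E
```

```text
scene [[514.6809189472617, 0.0, 329.31246600219725], [0.0, 514.6809189472617, 243.68623665934675], [0.0, 0.0, 1.0]] [[-0.2588, -0.9659, 0.0004, 0.1036], [-0.6898, 0.1846, -0.7001, 0.4531], [0.6761, -0.1815, -0.7141, 1.0328], [0.0, 0.0, 0.0, 1.0]]
side [[450.68975278347864, 0.0, 318.8788692207817], [0.0, 450.68975278347864, 238.0711543014064], [0.0, 0.0, 1.0]] [[0.673, -0.7397, -0.0051, -0.4043], [-0.4956, -0.4458, -0.7454, 0.3433], [0.5491, 0.5042, -0.6666, 1.3223], [0.0, 0.0, 0.0, 1.0]]
{'clock': np.float64(0.1), 'joints': array([-1.347,  0.313,  1.498,  0.   ,  1.331, -0.223]), 'qvel': array([-0.001, -0.002, -0.002,  0.002, -0.   , -0.   ]), 'joint_efforts': array([ 3.0000e-03, -4.1290e+01, -2.6014e+01, -0.0000e+00,  3.0000e-03,
       -0.0000e+00]), 'position': array([ 0.227, -0.473,  0.231]), 'ee_rot': array([ 0.975,  0.222,  0.   , -0.001]), 'contact_force': array([-0.486,  0.48 , -0.096]), 'ft_torque': array([ 0.06 , -0.007,  0.043]), 'gripper_force': np.float64(0.0), 'finger_gap': np.float64(0.997)} 0.0187
```

View pics/scene0.png

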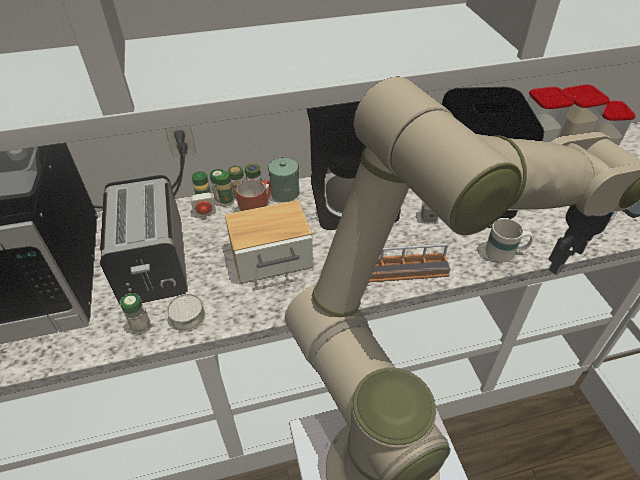

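View pics/side0.png

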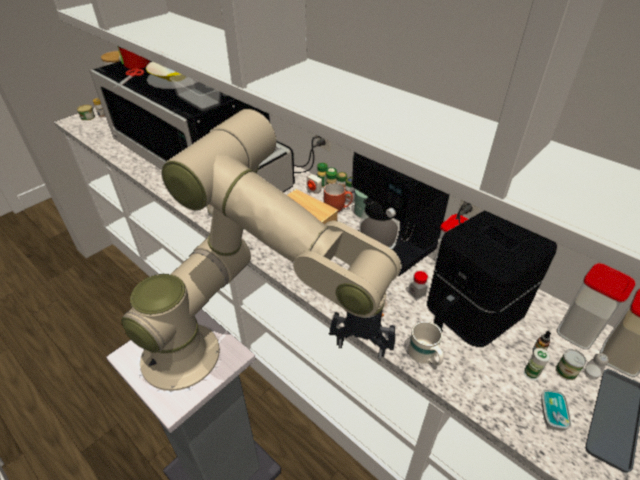

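The scene view shows the cabinet (top corners ≈(228,218),(303,202),(311,237),(236,250)), handle ≈(278,261), and the rack partly hidden behind the arm at ≈(410,265). It also shows the tin (186,311), spice jar (135,312), shaker (430,212) and mug (505,240). I'll get rough positions, then look with the wrist camera.

```bash
cat > h.py <<'E'
from bench import env, kinematics, monitor, eyes, job
import cv2,numpy as np
from scipy.spatial.transform import Rotation as R
def shot(n,name):
    f=eyes.grab_frame(n); cv2.imwrite(f"pics/{name}.png",f["frame"][:,:,::-1]); np.savez(f"pics/{name}.npz",**f); return f
def unp(f,px,z):
    px=np.atleast_2d(np.array(px,float)); z=np.broadcast_to(z,(len(px),))
    d=np.c_[px,np.ones(len(px))]@np.linalg.inv(f["mtx"]).T
    Rv=f["view"][:3,:3]; c=-Rv.T@f["view"][:3,3]; d=d@Rv
    return c+d*((z-c[2])/d[:,2])[:,None]
def proj(f,P):
    P=np.atleast_2d(P)@f["view"][:3,:3].T+f["view"][:3,3]; p=P@f["mtx"].T; return p[:,:2]/p[:,2:]
def down(yaw,lean=0,rackyaw=None):
    # tool z down, tool y at world angle yaw
    y=np.array([np.cos(yaw),np.sin(yaw),0]); z=np.array([0,0,-1.]); return R.from_matrix(np.c_[np.cross(y,z),y,z]).as_quat()
E
python3 - <<'E'
from h import *
f=shot("scene","s1")
print(np.round(unp(f,[(228,218),(303,202),(311,237),(236,250)],.122),3))
print(np.round(unp(f,[(186,300),(131,297),(505,228),(430,205)],[.04,.106,.094,.088]),3))
print(np.round(unp(f,[(450,278),(448,248),(372,280),(375,260)],[0,.069,0,.069]),3))
for p in [(.43,.2,.35),(.43,.0,.35),(.4,-.08,.35),(.4,.2,.38)]:
    for yaw in(0,np.pi/2,-np.pi/2,np.pi):
        q=kinematics.ik(p,down(yaw)); print(p,yaw,None if q is None else np.round(q,2))
E
```

```text
[[ 0.687  0.203  0.122]
 [ 0.698 -0.005  0.122]
 [ 0.56   0.006  0.122]
 [ 0.563  0.199  0.122]]
[[ 0.504  0.342  0.04 ]
 [ 0.49   0.457  0.106]
 [ 0.486 -0.513  0.094]
 [ 0.631 -0.358  0.088]]
[[ 0.431 -0.345  0.   ]
 [ 0.477 -0.347  0.069]
 [ 0.478 -0.139  0.   ]
 [ 0.486 -0.146  0.069]]
(0.43, 0.2, 0.35) 0 [ 0.19  0.14  1.41 -0.    1.59  0.19]
(0.43, 0.2, 0.35) 1.5707963267948966 [ 0.19  0.14  1.41 -0.    1.59 -1.38]
(0.43, 0.2, 0.35) -1.5707963267948966 [ 0.19  0.14  1.41 -0.    1.59  1.76]
(0.43, 0.2, 0.35) 3.141592653589793 None
(0.43, 0.0, 0.35) 0 [-0.27  0.04  1.52 -0.    1.58 -0.27]
(0.43, 0.0, 0.35) 1.5707963267948966 [-0.27  0.04  1.52 -0.    1.58 -1.84]
(0.43, 0.0, 0.35) -1.5707963267948966 [-0.27  0.04  1.52 -0.    1.58  1.3 ]
(0.43, 0.0, 0.35) 3.141592653589793 [-0.27  0.04  1.52 -0.    1.58  2.87]
(0.4, -0.08, 0.35) 0 [-0.49 -0.02  1.58 -0.    1.58 -0.49]
(0.4, -0.08, 0.35) 1.5707963267948966 [-0.49 -0.02  1.58 -0.    1.58 -2.06]
(0.4, -0.08, 0.35) -1.5707963267948966 [-0.49 -0.02  1.58 -0.    1.58  1.08]
(0.4, -0.08, 0.35) 3.141592653589793 [-0.49 -0.02  1.58 -0.    1.58  2.66]
(0.4, 0.2, 0.38) 0 [ 0.2   0.07  1.41 -0.    1.66  0.2 ]
(0.4, 0.2, 0.38) 1.5707963267948966 [ 0.2   0.07  1.41 -0.    1.66 -1.37]
(0.4, 0.2, 0.38) -1.5707963267948966 [ 0.2   0.07  1.41 -0.    1.66  1.77]
(0.4, 0.2, 0.38) 3.141592653589793 None
```

Run:
```python
from h import *
env.reach([.40,-.22,.38],down(0)); f=shot("wrist","w1"); print(np.round(-f["view"][:3,:3].T@f["view"][:3,3],3),np.round(f["view"][:3,:3],2).tolist())
env.reach([.42,.1,.36],down(0)); f=shot("wrist","w2"); shot("scene","s2")
a=[cv2.imread(f"pics/w{i}.png") for i in(1,2)]
cv2.imwrite("pics/w12.png",cv2.resize(np.hstack(a),(800,300)))
```

```text
[ 0.401 -0.137  0.523] [[1.0, -0.0, -0.0], [-0.0, -0.94, 0.33], [-0.0, -0.33, -0.94]]
```

View pics/w1.png

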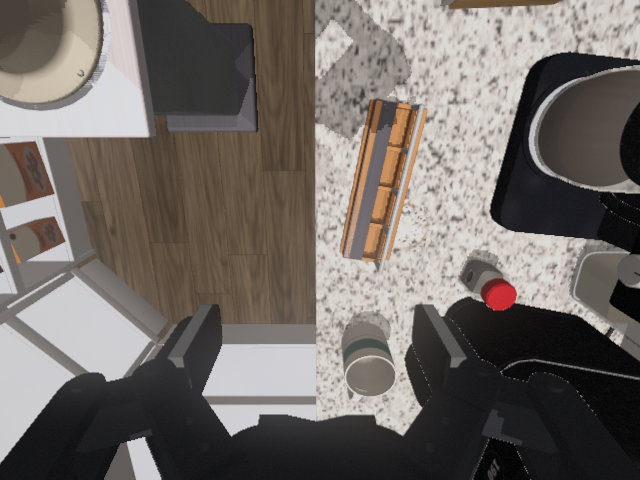

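View pics/w2.png

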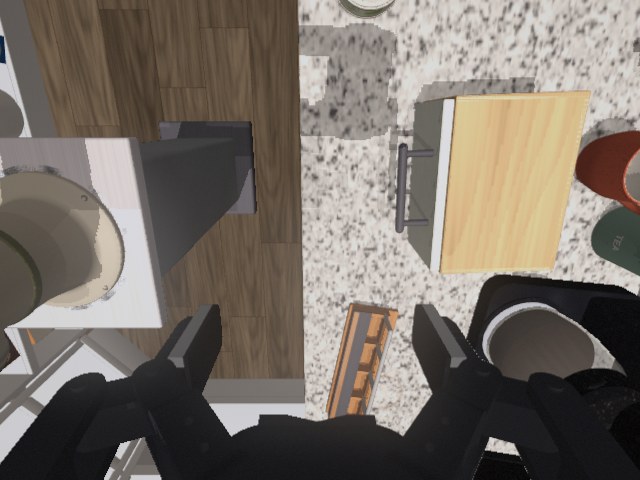

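w1 shows the rack from about (385,98) to (365,262), with the ledge to the left, the rail to the right, and the mug at (370,360). w2 shows the cabinet top at (452,95)–(589,92)–(557,272)–(435,272) and the handle bar from (403,146) to (400,231).

Run:
```python
from h import *
f=dict(np.load("pics/w2.npz"))
print(np.round(unp(f,[(456,98),(589,92),(557,272),(442,272)],.122),3))
print(np.round(unp(f,[(403.5,146),(400.5,231)],.099),3))
a=cv2.imread("pics/w1.png")[80:280,320:450]
b=cv2.imread("pics/w2.png")[80:290,380:600]
cv2.imwrite("pics/c1.png",np.hstack([cv2.resize(a,(390,600),interpolation=cv2.INTER_CUBIC)]))
```

```text
[[0.568 0.204 0.122]
 [0.706 0.21  0.122]
 [0.72  0.004 0.122]
 [0.577 0.004 0.122]]
[[0.522 0.154 0.099]
 [0.527 0.05  0.099]]
```

View pics/c1.png

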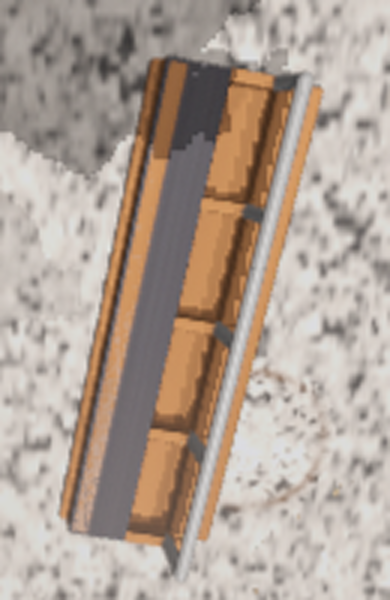

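Run:
```python
from h import *
f=dict(np.load("pics/w1.npz"))
c=np.array([(232,72),(207,200),(182,320),(155,432),(127,538)],float)/3+[320,80]-.33
P=unp(f,c,.026);print(np.round(P,4))
L=np.c_[-.011*np.ones(5),np.array([.117,.058,0,-.058,-.117])]
l0=L-L.mean(0);w0=P[:,:2]-P[:,:2].mean(0)
th=np.arctan2((l0[:,0]*w0[:,1]-l0[:,1]*w0[:,0]).sum(),(l0*w0).sum())
Rm=R.from_euler('z',th).as_matrix()[:2,:2]; t=(P[:,:2]-L@Rm.T).mean(0); print(th,t,np.round(P[:,:2]-L@Rm.T-t,4))
for l,z,cc in [((.008,.119),.069,(293,75)),((.008,-.119),.069,(175,572)),((.038,.119),.008,(322,90)),((.038,-.119),.008,(205,540)),((-.046,.119),.008,(152,60)),((-.046,-.119),.008,(62,518))]:
    p=proj(f,np.r_[Rm@l+t,z])[0]; print(l,np.round((p-[320,80])*3,0),cc)
```

```text
[[ 0.5108 -0.1158  0.026 ]
 [ 0.5033 -0.1725  0.026 ]
 [ 0.4949 -0.23    0.026 ]
 [ 0.4845 -0.2878  0.026 ]
 [ 0.4727 -0.3467  0.026 ]]
-0.1632532065398396 [ 0.50410837 -0.23233452] [[-0.0014 -0.0007]
 [ 0.0006  0.0008]
 [ 0.0016  0.0006]
 [ 0.0007 -0.    ]
 [-0.0015 -0.0007]]
(0.008, 0.119) [303.  67.] (293, 75)
(0.008, -0.119) [177. 579.] (175, 572)
(0.038, 0.119) [327.  85.] (322, 90)
(0.038, -0.119) [211. 540.] (205, 540)
(-0.046, 0.119) [154.  54.] (152, 60)
(-0.046, -0.119) [ 61. 517.] (62, 518)
```

The rack fits at (0.504, −0.232) with yaw −0.163, residuals ≤1.6 mm. The cabinet is at about (0.642, 0.107) with yaw 0.05. To open the drawer I'll hook one open finger behind the handle bar and pull.

Run:
```python
from h import *
yaw=.05; u=np.array([np.cos(yaw),np.sin(yaw),0]); h=np.array([.5245,.102,0]); o=down(yaw)
p=h-.029*u
env.reach(p+[0,0,.2],o)
print(env.movel(p+[0,0,.07],velocity=.1,guard=8), monitor.sense()["position"])
print(env.movel(p-.108*u+[0,0,.07],velocity=.08,guard=15), np.round(monitor.sense()["position"]-p,4),monitor.sense()["contact_force"])
q=monitor.sense()["position"]+.012*u
env.movel(q); env.movel(q+[0,0,.15],velocity=.2)
env.reach([.44,.13,.33],down(yaw+np.pi/2)); f=shot("wrist","w3"); shot("scene","s3"); print(monitor.sense()["clock"])
```

```text
False [0.49582757 0.10055879 0.07049002]
True [-0.1048 -0.0053  0.0704] [2.40338921 0.12318605 0.78303795]
8.8417
```

View pics/w3.png

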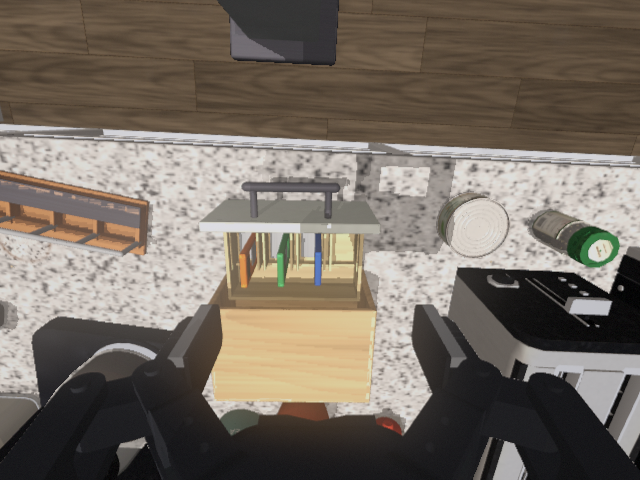

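Drawer out by about 95 mm. The inserts are orange (≈248,262), green (≈283,258) and blue (≈318,258); the fourth bay, at about (345,250), is empty.

Run:
```python
from h import *
a=cv2.imread("pics/w3.png")[190:320,190:390]
cv2.imwrite("pics/c3.png",cv2.resize(a,(800,520),interpolation=cv2.INTER_CUBIC))
f=dict(np.load("pics/w3.npz"))
yaw=.05;Rm=R.from_euler('z',yaw).as_matrix()
for y in(-.0575,-.0125,.0325,.0775):
  for x in (-.137,-.093):
    for yy in(-.004,.004):
      print(y,x,np.round((proj(f,Rm@[x,y+yy,.108]+[.642,.107,0])[0]-[190,190])*4))
```

```text
-0.0575 -0.137 [185. 254.]
-0.0575 -0.137 [212. 254.]
-0.0575 -0.093 [196. 389.]
-0.0575 -0.093 [223. 389.]
-0.0125 -0.137 [339. 254.]
-0.0125 -0.137 [366. 254.]
-0.0125 -0.093 [345. 389.]
-0.0125 -0.093 [371. 389.]
0.0325 -0.137 [493. 254.]
0.0325 -0.137 [521. 254.]
0.0325 -0.093 [494. 389.]
0.0325 -0.093 [520. 389.]
0.0775 -0.137 [647. 254.]
0.0775 -0.137 [675. 254.]
0.0775 -0.093 [642. 389.]
0.0775 -0.093 [669. 389.]
```

View pics/c3.png

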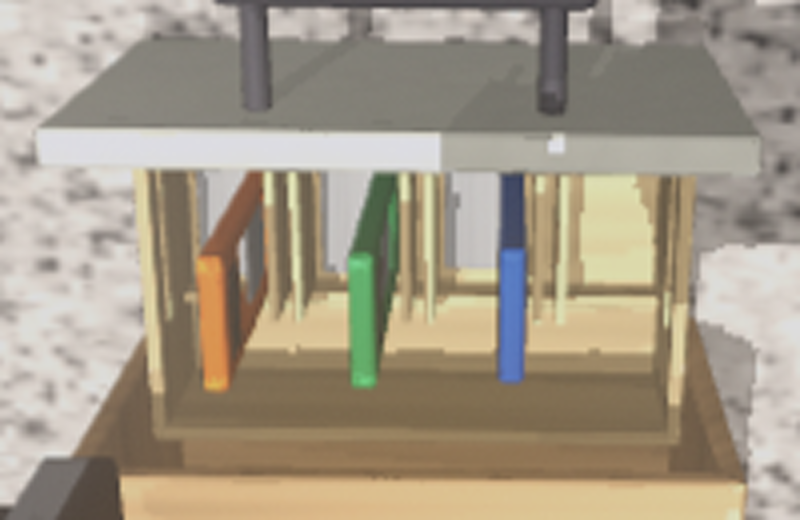

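Blue, green and orange tops agree with the model to about 2 mm in y, so I'll use cabinet y = 0.109. I'll work from the +y end. A finger goes into the gap and leans the neighbour away slightly, which its foot allows, and then closes. First I'll check IK for the insertion path.

```bash
cat >> h.py <<'E'
CY=.05; CC=np.array([.642,.109,0]); CR=R.from_euler('z',CY).as_matrix()
H=.070
WP=[(18-45,24+78,30),(18,24,30),(9,18,30),(5,16,30),(4.5,13,20),(3,10,10),(0,6,0),(0,.5,0)]
def pose(rx,ry,ryaw,k,x,z,lean,dx=0,dz=0,dy=0):
    Rr=R.from_euler('z',ryaw); a=np.radians(lean)
    zz=np.array([-np.sin(a),0,np.cos(a)])
    p=np.array([x/1e3,.087-.058*k+dy,.008+z/1e3])+(H+dz)*zz+dx*np.array([np.cos(a),0,np.sin(a)])
    B=np.c_[[0,1.,0],[1.,0,0],[0,0,-1.]]  # tool x=+y?,y=+x,z=-z
    M=Rr*R.from_euler('y',-a)*R.from_matrix(B)
    return Rr.apply(p)+[rx,ry,0], M.as_quat()
def grab(y,shift):
    o=down(CY+np.pi/2); P=lambda dy,z: CR@[-.115,y+dy,0]+CC+[0,0,z]
    env.reach(P(shift,.2),o)
    print("desc",env.movel(P(shift,.084),velocity=.12,guard=8))
    if shift: print("nudge",env.movel(P(0,.084),velocity=.05,guard=8))
    env.close_gripper(50); s=monitor.sense(); print(s["finger_gap"],s["gripper_force"])
    env.movel(P(0,.25),velocity=.15); s=monitor.sense(); print(s["finger_gap"],s["gripper_force"],s["clock"])
E
python3 - <<'E'
from h import *
for k in (0,2):
  for w in WP:
    p,o=pose(.504,-.232,-.163,k,*w); q=kinematics.ik(p,o); print(k,w,np.round(p,3),None if q is None else np.round(q,2))
print(R.from_quat(o).as_matrix().round(2).tolist(),R.from_quat(down(-.163)).as_matrix().round(2).tolist())
p,o=pose(.504,-.232,-.163,0,*WP[0]);
grab(.0325,.017)
shot("side","d4"); shot("scene","s4")
E
```

```text
0 (-27, 102, 30) [ 0.457 -0.136  0.171] [-0.67  0.04  2.1   0.46  0.58 -0.85]
0 (18, 24, 30) [ 0.501 -0.143  0.093] [-0.61  0.29  2.07  0.64  0.38 -1.  ]
0 (9, 18, 30) [ 0.492 -0.142  0.087] [-0.63  0.28  2.1   0.69  0.36 -1.06]
0 (5, 16, 30) [ 0.489 -0.141  0.085] [-0.63  0.28  2.11  0.71  0.35 -1.09]
0 (4.5, 13, 20) [ 0.499 -0.143  0.087] [-0.57  0.33  1.96  0.27  0.55 -0.62]
0 (3, 10, 10) [ 0.509 -0.145  0.087] [-0.53  0.41  1.8   0.09  0.78 -0.42]
0 (0, 6, 0) [ 0.518 -0.146  0.084] [-0.49  0.5   1.64 -0.    1.   -0.33]
0 (0, 0.5, 0) [ 0.518 -0.146  0.079] [-0.49  0.51  1.64 -0.    0.99 -0.33]
2 (-27, 102, 30) [ 0.438 -0.251  0.171] [-0.94  0.12  2.01  0.57  0.7  -1.16]
2 (18, 24, 30) [ 0.483 -0.258  0.093] [-0.86  0.35  1.98  0.72  0.51 -1.28]
2 (9, 18, 30) [ 0.474 -0.256  0.087] [-0.88  0.34  2.01  0.75  0.5  -1.33]
2 (5, 16, 30) [ 0.47  -0.256  0.085] [-0.88  0.34  2.02  0.76  0.5  -1.35]
2 (4.5, 13, 20) [ 0.48  -0.257  0.087] [-0.81  0.38  1.87  0.35  0.63 -0.9 ]
2 (3, 10, 10) [ 0.49  -0.259  0.087] [-0.74  0.46  1.72  0.13  0.83 -0.66]
2 (0, 6, 0) [ 0.499 -0.261  0.084] [-0.69  0.55  1.56 -0.    1.04 -0.53]
2 (0, 0.5, 0) [ 0.499 -0.261  0.079] [-0.69  0.56  1.56 -0.    1.02 -0.53]
[[0.16, 0.99, 0.0], [0.99, -0.16, 0.0], [0.0, 0.0, -1.0]] [[0.16, 0.99, 0.0], [0.99, -0.16, 0.0], [0.0, 0.0, -1.0]]
desc False
nudge False
0.07983633634342273 51.33900582790375
0.07961127666681964 51.268640756607056 13.075
```

```bash
cat >> h.py <<'E'
def rackshot(name):
    env.reach([.40,-.22,.38],down(0)); env.hold(.3); f=shot("wrist",name)
    a=cv2.imread("pics/w1.png")[60:290,318:480]; b=cv2.imread(f"pics/{name}.png")[60:290,318:480]
    print("rackdiff",np.abs(a.astype(int)-b).mean(), (np.abs(a.astype(int)-b).max(2)>60).sum())
    return f
E
python3 - <<'E'
from h import *
rackshot("r1"); print(monitor.sense()["clock"])
E
```

```text
rackdiff 10.476561102164966 939
15.0083
```

View pics/r1.png

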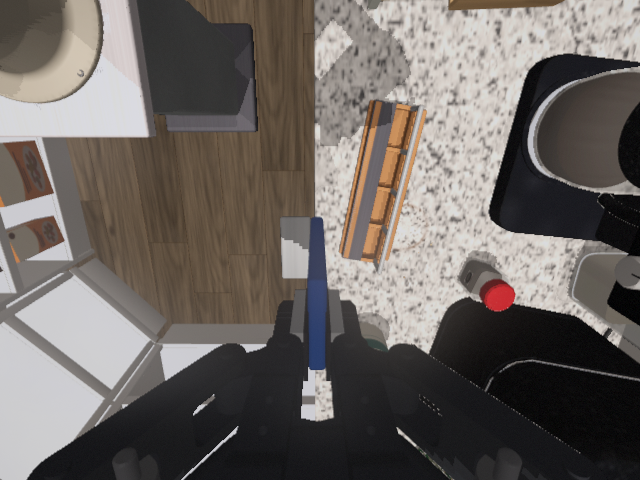

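Blue is gripped properly with its toe to −x; the rack looks unchanged. I'll measure the in-hand offset and rack shift in numbers.

```bash
cat >> h.py <<'E'
def rackfit(f,f0=None):
    """ECC from w1 -> new image, then refit the five ledge points"""
    f0=dict(np.load("pics/w1.npz")); g0,g1=[cv2.GaussianBlur(cv2.cvtColor(x["frame"],cv2.COLOR_RGB2GRAY),(3,3),0) for x in(f0,f)]
    c=np.array([(232,72),(207,200),(182,320),(155,432),(127,538)],float)/3+[320,80]-.33
    m=np.zeros_like(g0); cv2.fillPoly(m,[np.array([(372,98),(427,105),(385,270),(340,262)])],255)
    W=np.eye(2,3,dtype=np.float32)
    cc,W=cv2.findTransformECC(g0,g1,W,cv2.MOTION_EUCLIDEAN,(3,200,1e-5),m,5)
    P=unp(f,c@W[:,:2].T+W[:,2],.026)[:,:2]
    L=np.c_[-.011*np.ones(5),np.array([.117,.058,0,-.058,-.117])]
    l0=L-L.mean(0);w0=P-P.mean(0)
    th=np.arctan2((l0[:,0]*w0[:,1]-l0[:,1]*w0[:,0]).sum(),(l0*w0).sum())
    Rm=R.from_euler('z',th).as_matrix()[:2,:2]; t=(P-L@Rm.T).mean(0)
    print("rack",cc,W.round(3).tolist(),th,t); return t[0],t[1],th
def inhand(f):
    s=monitor.sense(); T=R.from_quat(s["ee_rot"]).as_matrix()
    for n,l in dict(toe_bot=(-.024,.022,0),toe_top=(-.024,.022,.004),bot=(-.004,.022,.004),botR=(.004,.022,0),top=(0,.022,.094)).items():
        print(n,proj(f,s["position"]+T@np.array([l[1],l[0],H-l[2]]))[0].round(1))
E
python3 - <<'E'
from h import *
f=dict(np.load("pics/r1.npz")); rackfit(f); inhand(f)
cv2.imwrite("pics/c4.png",cv2.resize(cv2.imread("pics/r1.png")[195:300,260:350],(600,700),interpolation=cv2.INTER_CUBIC)[:600])
E
```

```text
rack 0.983853792403883 [[1.0, -0.0020000000949949026, -0.40400001406669617], [0.0020000000949949026, 1.0, -0.23600000143051147]] -0.16300918894031385 [ 0.50397881 -0.2322053 ]
toe_bot [278.8 219.3]
toe_top [278.1 221. ]
bot [308.9 221. ]
botR [321.2 219.3]
top [314.2 285.4]
```

View pics/c4.png

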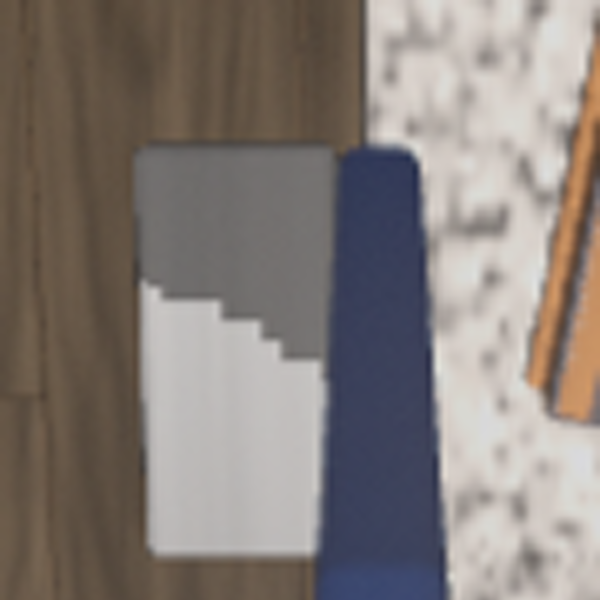

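Blue sits within about 1–2 mm of nominal in the hand (foot bottom at ≈(280–323, 217) against a predicted (279–321, 219)). Inserting into slot_0, with guards.

```bash
cat >> h.py <<'E'
def place(rack,k,dx=-.0007,dy=-.0015):
    env.reach(*pose(*rack,k,*WP[0],dx,0,dy))
    for i,w in enumerate(WP[1:]):
        p,o=pose(*rack,k,*w,dx,0,dy)
        g=env.movel(p,velocity=.1 if i==0 else .03,frame=o,guard=12)
        s=monitor.sense(); print(w,g,np.round(s["contact_force"],1),np.round((s["position"]-p)*1e3,1))
        if g and i<6: return False
    return True
def letgo(rack,k):
    env.release(); s=monitor.sense()
    env.movel(s["position"]+[0,0,.13],velocity=.15)
E
python3 - <<'E'
from h import *
f=dict(np.load("pics/r1.npz")); r=rackfit(f)
print(place(r,0)); shot("side","d5"); shot("scene","s5"); print(monitor.sense()["clock"])
E
```

```text
rack 0.983853792403883 [[1.0, -0.0020000000949949026, -0.40400001406669617], [0.0020000000949949026, 1.0, -0.23600000143051147]] -0.16300918894031385 [ 0.50397881 -0.2322053 ]
(18, 24, 30) False [-1.2 -0.1  0.4] [ 0.1 -0.1  0.5]
(9, 18, 30) False [ 1.3  0.2 -0.7] [ 0.  -0.1  0.2]
(5, 16, 30) False [-0.5  0.2 -1.5] [-0.1  0.  -0. ]
(4.5, 13, 20) False [ 0.4 -0.3 -2.1] [-0.3  0.3 -0.3]
(3, 10, 10) False [-0.5  0.6 -0.6] [-0.5  0.4 -0.5]
(0, 6, 0) False [-0.4  0.6 -0.6] [-0.6  0.3 -0.5]
(0, 0.5, 0) False [-0.2  0.3 -2.2] [-0.4  0.1 -0.1]
True
19.9167
```

No contact on the way in. Release, check, then take green.

Run:
```python
from h import *
letgo(None,0)
f=rackshot("r2"); rackfit(f)
for w in (-.022,.022):
  Rm=R.from_euler('z',-.163).as_matrix()
  for x in(-.004,.004): print(proj(f,Rm@[x,.087+w,.102]+[.504,-.2322,0]).round(1))
cv2.imwrite("pics/c5.png",cv2.resize(cv2.imread("pics/r2.png")[70:280,320:460],(400,600),interpolation=cv2.INTER_CUBIC))
grab(-.0125,.017)
f=rackshot("r3"); rackfit(f); inhand(f); print(monitor.sense()["clock"])
cv2.imwrite("pics/c6.png",np.hstack([cv2.imread("pics/c5.png"),cv2.resize(cv2.imread("pics/r3.png")[70:280,270:410],(400,600),interpolation=cv2.INTER_CUBIC)]))
```

```text
rackdiff 8.525845410628019 950
rack 0.8230196415640024 [[1.0, -0.004999999888241291, 0.48399999737739563], [0.004999999888241291, 1.0, -1.2000000476837158]] -0.16635707592081123 [ 0.50411969 -0.23230592]
[[407.1 147.7]]
[[413.5 148.8]]
[[416.5 109.4]]
[[423.2 110.6]]
desc False
nudge False
0.07932222398360302 51.102086305618286
0.08437246113750595 50.82541644573212 27.925
rackdiff 12.601663982823403 2273
rack 0.7824294425369039 [[1.0, -0.0020000000949949026, -0.5339999794960022], [0.0020000000949949026, 1.0, -0.15199999511241913]] -0.1632216932592113 [ 0.50374338 -0.23238524]
toe_bot [278.8 219.2]
toe_top [278.1 220.9]
bot [309. 221.]
botR [321.2 219.3]
top [314.3 285.3]
29.625
```

View pics/c6.png

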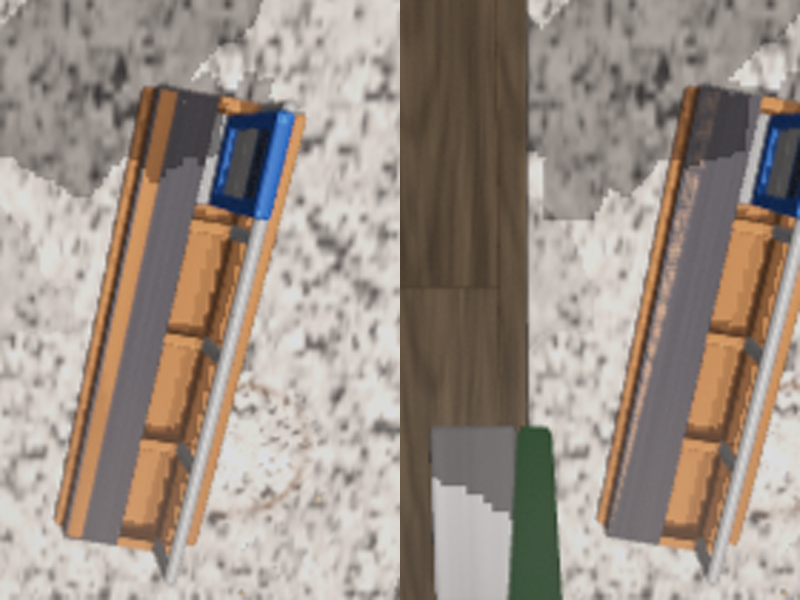

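Blue is seated upright in slot_0: its top at px ≈(410–422, 109–145) is where it was predicted. Green is in hand within about 1.3 mm and the rack has not moved. Green goes to slot_1, then orange.

Run:
```python
from h import *
r=(.5039,-.2323,-.163)
if place(r,1,-.001,-.0005):
    letgo(None,0)
    f=rackshot("r4"); rackfit(f)
    grab(-.0575,0)
    f=rackshot("r5"); rackfit(f); inhand(f); print(monitor.sense()["clock"])
    cv2.imwrite("pics/c7.png",np.hstack([cv2.resize(cv2.imread(f"pics/{n}.png")[70:280,o:o+140],(400,600),interpolation=cv2.INTER_CUBIC) for n,o in(("r4",320),("r5",270))]))
```

```text
(18, 24, 30) False [-0.1  0.1 -1. ] [ 0.1 -0.1  0.5]
(9, 18, 30) False [ 0.7 -0.  -1.1] [-0.1 -0.1  0.1]
(5, 16, 30) False [-0.1 -0.2 -0.9] [-0.1  0.  -0.1]
(4.5, 13, 20) False [ 0.5 -0.  -1.4] [-0.2  0.3 -0.3]
(3, 10, 10) False [-1.   0.2 -1. ] [-0.5  0.4 -0.5]
(0, 6, 0) False [-1.3 -0.5 -1.4] [-0.6  0.4 -0.5]
(0, 0.5, 0) False [0.4 0.3 0.1] [-0.4  0.1 -0.2]
rackdiff 9.504016818751118 2027
rack 0.7550499452961942 [[1.0, -0.0020000000949949026, 0.0010000000474974513], [0.0020000000949949026, 1.0, -0.22100000083446503]] -0.163562065356361 [ 0.50409909 -0.23211884]
desc False
0.0809566402814865 53.67808520793915
0.0812433753739459 53.51734936237335 41.65
rackdiff 13.215306852746465 2587
rack 0.7407449976302198 [[1.0, 0.0010000000474974513, -1.031000018119812], [-0.0010000000474974513, 1.0, 0.9559999704360962]] -0.1596396419609459 [ 0.50391313 -0.23205416]
toe_bot [278.8 219.2]
toe_top [278.1 220.9]
bot [309. 221.]
botR [321.2 219.2]
top [314.2 285.3]
43.225
```

View pics/c7.png

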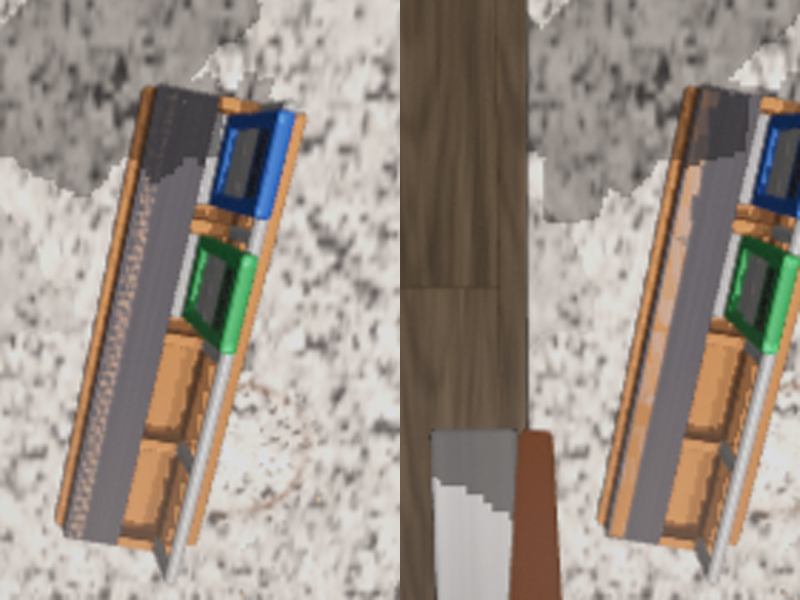

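Green is seated upright in slot_1. Orange is held well and the rack is unchanged. Orange goes to slot_2, then I shut the drawer by pushing the handle with closed fingers.

Run:
```python
from h import *
r=(.504,-.2322,-.163)
if place(r,2,-.001,-.0005):
    letgo(None,0)
    yaw=.05; u=np.array([np.cos(yaw),np.sin(yaw),0]); o=down(yaw); h=np.array([.5245,.104,0])
    env.reach([.40,-.1,.33],down(0))
    p=h-.145*u
    env.reach(p+[0,0,.22],o); env.close_gripper(30)
    print("desc",env.movel(p+[0,0,.082],velocity=.12,guard=8))
    print("push",env.movel(h+[0,0,.082],velocity=.05,guard=14)); s=monitor.sense(); print(s["position"]-h,s["contact_force"])
    q=s["position"]-.03*u; env.movel(q); env.movel(q+[0,0,.2],velocity=.2); env.release()
    f=rackshot("r6"); rackfit(f); print(monitor.sense()["clock"])
    env.reach([.40,.0,.38],down(0)); shot("wrist","w7")
    cv2.imwrite("pics/c8.png",np.hstack([cv2.resize(cv2.imread("pics/r6.png")[70:280,320:460],(400,600),interpolation=cv2.INTER_CUBIC),cv2.resize(cv2.imread("pics/w7.png")[:,300:620],(400,600))]))
```

```text
(18, 24, 30) False [ 0.1 -0.2 -0.1] [ 0.1 -0.1  0.5]
(9, 18, 30) False [ 0.1 -0.1  0.6] [-0.1 -0.1  0.1]
(5, 16, 30) False [-0.1  0.6 -0.1] [-0.1  0.  -0.1]
(4.5, 13, 20) False [ 0.4  0.3 -1.1] [-0.1  0.4 -0.3]
(3, 10, 10) False [-0.1 -0.2 -1. ] [-0.5  0.4 -0.6]
(0, 6, 0) False [ 0.   0.5 -1. ] [-0.5  0.4 -0.5]
(0, 0.5, 0) False [ 0.7  0.1 -0.9] [-0.4  0.1 -0.1]
desc False
push True
[-0.0209067  -0.00101057  0.08130534] [-2.98936371 -0.41710358  2.53069598]
rackdiff 11.57604222580068 2250
rack 0.750876554524672 [[1.0, -0.004000000189989805, -0.17399999499320984], [0.004000000189989805, 1.0, -0.8809999823570251]] -0.16477999415253744 [ 0.50389292 -0.23209989]
59.6083
```

View pics/c8.png

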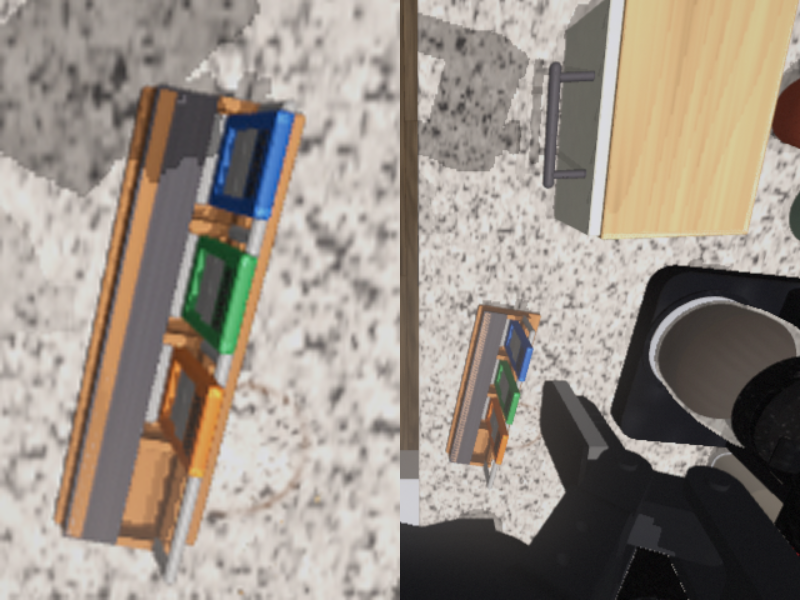

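All three inserts stand upright in slots 0–2, and the panel at ≈(610,120) looks flush with the cabinet. One numeric check of the handle before handing in.

Run:
```python
from h import *
f=dict(np.load("pics/w7.npz")); P=unp(f,[(424,52),(419.2,148)],.099); print(P.round(3))
if P[:,0].mean()>.517: print(job.hand_in())
```

```text
[[0.522 0.155 0.099]
 [0.527 0.051 0.099]]
the job is handed in; nothing more can be done
None
```

I handed the job in with the three inserts present (blue, green and orange) standing upright in rack slots 0, 1 and 2, the drawer shut, and the tin, jar, shaker and mug left alone; the hand-in call returned no verdict.

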